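Press the boot-freshener jar's sprung cedar plate home

TASK

The sprung cedar plate in the open glass boot-freshener jar has popped up. Pick up the steel-footed tamper, press the plate squarely down with it until it catches and bottoms out level, lean on the solid stop with about 15 N for a second (never over 30 N, it is glass), then stand the tamper upright in the middle of its cork coaster again, leaving the plate down. Leave the lid, shoehorn, reflector clip and key block where they lie.

Things in the scene. Friction and masses are not known exactly. Their poses are not given: they have to be found in the camera images.
- jar: Open glass jar, fixed to the bench: round dark wood plinth 128 mm across and 15 mm high carrying a clear glass wall 114 mm across outside, 106 mm inside, rim 105 mm above the bench. Origin: centre of the plinth's underside, z up.
- jar_mouth (a point): Centre of the jar's mouth, level with its rim (105 mm above the jar's origin).
- cedar_plate: Round cedar plate, 92 mm across, 10 mm thick, in the jar on a spring and a swivel. Origin: its centre and the swivel's; z normal to its face. It starts cocked by up to about 6.5 degrees, the middle of its upper face 20 mm below the rim. It tips easily any way and follows the face pressed on it. Over 30 N damages the jar.
- plate_top (a point): Centre of the upper face of the cedar plate, z normal to the face.
- follower (a joint): How far the cedar plate is pushed down, m: 0 raised; its hard stop lies anywhere from 0.026 to 0.040, differs each time and must be felt. Pushing takes about 8 N at first, less and less on the way; from about 0.024 on the spring is over centre, pulls the plate down to the stop and keeps it there; let go sooner and it springs up. A push rising above 10 N means that the stop is reached.
- tamper: Loose tamper, 0.3 to 0.45 kg, 130 mm tall, standing upright: round flat steel foot 72 mm across, 18 mm thick, with a square light wood handle 30 x 30 mm from 18 to 130 mm above the underside. Origin: centre of the foot's underside; z up the handle; x and y normal to the handle's faces. Gripped 100 mm above the underside the fingers stay out of the jar.
- coaster: Cork coaster fixed to the bench, 110 mm across, 6 mm thick; the tamper stands on its middle. Origin: centre of its underside.
- jar_lid: Bystander: loose steel screw lid of the jar lying flat, 118 mm across, 16 mm high. Origin: centre of underside.
- shoehorn: Bystander: loose steel shoehorn lying flat, 185 mm long (its y axis), 45 mm wide, 7 mm high. Origin: underside, near its middle.
- reflector_clip: Bystander: loose orange plastic reflector clip lying flat, 92 mm long (its y axis), 45 mm wide, 12 mm high. Origin: centre of underside.
- key_block: Bystander: loose wooden key block 60 x 140 x 55 mm (length along its y axis) with three brass keys standing to 107 mm. Origin: centre of underside.
Not all that is in view belongs to the job. What is meant by the tamper is not pink, and is the smaller of those in its own colour.

How it is judged:
On the way:
1. the tamper presses the plate firmly (over 9 N) on its bottom stop, the plate level within 3.4 degrees (contact force between tamper and cedar_plate above 9 N and value of joint follower above 0.025 m and angle between cedar_plate's own z axis and vertical below 0.06 rad), for 0.4 s.
At the end, for the whole second after the job is handed in: The cedar plate is still down (joint follower above 25 mm) and level within 4 degrees; the tamper stands upright (within 3.4 degrees), released and at rest on the coaster, its centre within 20 mm of the coaster's (value of joint follower above 0.025 m and angle between cedar_plate's own z axis and vertical below 0.07 rad and horizontal distance between tamper and coaster below 0.02 m and z of tamper in the frame of coaster between 0.003 and 0.009 m and angle between tamper's own z axis and vertical below 0.06 rad and linear speed of tamper below 0.02 m/s); the robot touches nothing.
It fails at once if the tamper loads the jar or its plate with more than 36 N (contact force between tamper and jar above 36 N).
It fails at once if a bystander is pushed more than 20 mm (distance of any of jar_lid, shoehorn, reflector_clip, key_block from where it was at the start of the episode above 0.02 m).
It also fails if it takes over 56 s, if anything falls off the work surface, if the arm or the gripper's body presses on something with over 40 N, if the wrist force passes 120 N, or if a joint passes its speed limit or range.

ROBOT

A 6-joint arm with a two-finger parallel gripper is mounted at the origin on the work surface. World frame = base frame: x ahead of the robot, y to its left, z up, the work surface at z = 0. Lengths are in m, angles in rad, forces in N, time in s.
With the tool pointing down it reaches from about 0.25 to 0.725 m from the base axis. Payload 9.7 kg.
Tool frame: the origin (TCP) lies midway between the tips of the shut fingers; the grasp point (between the pads) lies 19 mm behind it; z points along the fingers, y is the line along which they close (so a half turn about z gives the same grasp; the last joint's range is limited). The gripper opens to 85 mm and grips with 20 to 120 N. Pads are 22 mm wide; open, the fingers measure 114 mm over their backs; the gripper's body (76 mm by 85 mm) begins 54 mm behind the grasp point. The pads swing forward as they close: fully open they stand 13 mm farther back than shut.
Start: joints at [1.182, 0.087, 0.176, 1.66, 0, 1.571], TCP at [0.208, 0.509, 0.231] pointing down, gripper open.
Joint ranges: [-3.13, 3.13], [-0.85, 1.81], [-1.15, 1.24], [-2.2, 2.28], [-1.44, 1.52], [-3.14, 3.14]. Speed limits (rad/s): [2.22, 2.22, 2.57, 3.14, 3.14, 3.14].

INTERFACE

Orientations are given as a 3x3 rotation matrix whose columns are the frame's x, y, z axes.
In Python, from workcell import manip, eyes, workorder gives the robot as it stands. The module is installed in compiled form; this text tells all that it offers.
- The arm moves only by the tool arm_command, never from a script. Its argument "deltas" is one flat list of numbers, 7 for each row, row after row: the shift along the tool's x, y, z in units of 50 mm (1.0 is 50 mm), then the turn, a rotation vector about the tool's x, y, z in units of 5 degrees (1.0 is 5 degrees), then the opening, from 0 (shut) to 1 (fully open). In form: [dx, dy, dz, ax, ay, az, fingers, dx, dy, dz, ax, ay, az, fingers, ...]. A call has 1 to 10 rows; each row is the pose to reach, as a shift and turn from the pose commanded when the call began, along the tool's axes at that moment; what a row does not reach only later rows make up. A row lasts 1/8 s, in which the tool goes at most 62.5 mm and 10.7 degrees, less where a joint would pass 70% of its speed; a pose out of reach is approached as far as the arm can. A call with a gripper value outside its range is refused whole. The fingers move at their own pace and stop on an object; "squeeze" is the grip in N (left out, the last holds). Time passes only in rows, so rows that repeat a pose let the fingers close. It gives the time, the measured TCP pose, the force, the opening and the grip force at its end, in the units of the state.
- manip.get_state(): the state, without advancing time (a new reading comes with each control period).
- eyes.grab_frame(name): name is "side" or "top" or "wrist"; returns (picture, depth): 480x640x3 uint8, red, green, blue; 480x640 float32, m along the optical axis (not along the pixel's ray), 0 where there is no reading.
- eyes.camera_model(name): a dict with "fov_y" (degrees; the focal length in pixels is half the picture's height over the tangent of half this angle, whatever the lens; pixels are square), "cx", "cy" (the principal point, pixels), "world_from_camera" (4x4, takes a point from camera to world coordinates). Camera axes: x right, y down, z forward; pixel columns grow to the right and rows downward; lengths in m; the calibration is good to about 2 mm. A picture is of the moment at which its call begins: read the wrist's pose just before it. camera_model takes no time and is no camera call; for the wrist camera it gives the pose at the moment of the call.
- workorder.finish_job(): hands the job in; it is judged then, once.
The state is a dict: "clock": time; "qpos": joint angles; "joint_vel": joint speeds; "tau": joint torques, N m; "position": TCP position; "eef_rot": TCP orientation; "ft_force": force on the tool from outside, world axes, zero at the start; "wrist_torque": the same for the moment, N m; "width": opening from 0.0 (shut) to 1.0 (fully open); "grasp_force": force on a finger pad.
Only numpy, scipy, OpenCV 4.12 (cv2) and the standard library are available. Lean on these libraries where they do the work, as an engineer would, in place of code of your own. Each camera call takes 0.05 s, during which the arm holds its last target. There are 200 camera calls.

## Working session

There is one attempt and no reset: what is moved stays moved. The work goes in short steps, Python scripts to look and compute and a tool call to move; the robot and the scene stay as the last step left them, time stands still between calls to the robot, and variables do not carry over. Pictures are saved under pics/ and viewed, at most 10 in all, crops included, and the job is handed in when it is done.

Besides the shell and the picture viewer there is one more tool, called after "Request:" by a JSON object that holds its "api" and its "payload". arm_command: Moves the arm, as the interface text tells. Its arguments: {"type":"object","properties":{"deltas":{"type":"array"},"squeeze":{"type":"number"}},"required":["deltas"]}

```bash
mkdir -p pics
cat > h.py <<'E'
import numpy as np, cv2
from workcell import manip, eyes, workorder
def cloud(name):
    m=eyes.camera_model(name); rgb,d=eyes.grab_frame(name)
    f=240/np.tan(np.radians(m["fov_y"])/2)
    v,u=np.mgrid[:480,:640]
    P=np.stack([(u-m["cx"])/f*d,(v-m["cy"])/f*d,d],-1)
    W=np.array(m["world_from_camera"]); P=P@W[:3,:3].T+W[:3,3]; P[d==0]=np.nan
    return rgb,P
def save(n,rgb): cv2.imwrite(f"pics/{n}.png",rgb[...,::-1])
E
python3 - <<'E'
from h import *
for n in("top","side"):
    rgb,P=cloud(n); save(n,rgb); np.savez(n,rgb=rgb,P=P)
    m=eyes.camera_model(n); print(n,{k:np.round(v,3) for k,v in m.items()})
s=manip.get_state(); print(s)
E
```

```text
top {'fov_y': np.float64(47.812), 'cx': np.float64(321.004), 'cy': np.float64(238.61), 'world_from_camera': array([[ 2.600e-02, -9.930e-01,  1.120e-01,  3.840e-01],
       [-1.000e+00, -2.700e-02, -6.000e-03,  1.000e-03],
       [ 9.000e-03, -1.120e-01, -9.940e-01,  1.514e+00],
       [ 0.000e+00,  0.000e+00,  0.000e+00,  1.000e+00]])}
side {'fov_y': np.float64(48.573), 'cx': np.float64(319.031), 'cy': np.float64(240.936), 'world_from_camera': array([[ 0.67 , -0.376,  0.639, -0.187],
       [-0.742, -0.315,  0.592, -0.68 ],
       [-0.021, -0.871, -0.491,  0.661],
       [ 0.   ,  0.   ,  0.   ,  1.   ]])}
{'clock': 0.1, 'qpos': array([ 1.18198922e+00,  8.73980113e-02,  1.75232684e-01,  1.65982351e+00,
       -2.09229365e-05,  1.57079254e+00]), 'joint_vel': array([-8.53475309e-04, -2.80712404e-03,  1.28412548e-03, -4.64137760e-04,
       -2.46533800e-05,  1.29431467e-03]), 'tau': array([ 2.19200476e-03, -5.21557045e+01,  4.65655088e+01,  1.60531449e-02,
        1.36628501e-04, -8.20991914e-07]), 'position': array([0.20842276, 0.50875295, 0.23066777]), 'eef_rot': array([[-9.25363370e-01,  3.79081055e-01, -4.32700531e-04],
       [ 3.79081301e-01,  9.25362703e-01, -1.11143338e-03],
       [-2.09184062e-05, -1.19250842e-03, -9.99999289e-01]]), 'ft_force': array([-0.13084385, -0.06193726,  1.13962465]), 'wrist_torque': array([ 0.01210423,  0.00256285, -0.01601436]), 'grasp_force': 0.0, 'width': 0.9990466065536658}
```

View pics/top.png

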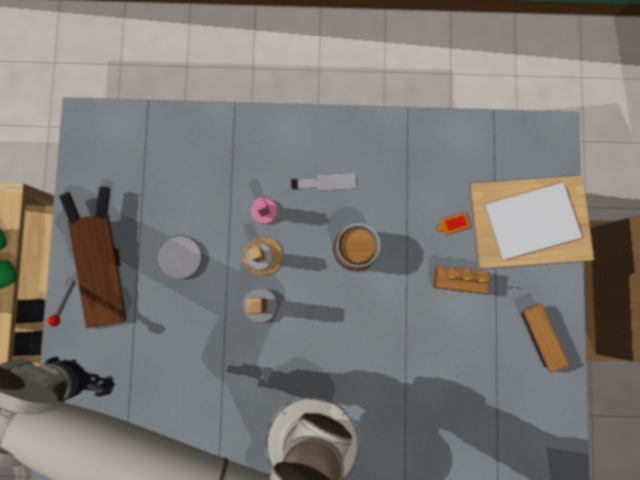

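View pics/side.png

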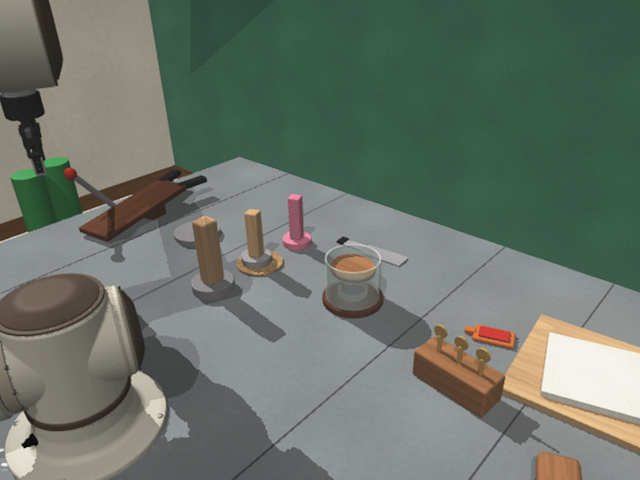

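The top view shows the tamper on its cork coaster at about (257,254), with the jar at (357,247). The larger decoy is at (258,305) and the pink one at (264,210). Next I'll measure them.

Run:
```python
from h import *
D=np.load("top.npz");P=D["P"];rgb=D["rgb"].astype(int)
z=P[...,2];v,u=np.mgrid[:480,:640]
def rep(n,m):
    Q=P[m]; 
    if len(Q)<4: print(n,len(Q));return
    c,wh,a=cv2.minAreaRect(Q[:,:2].astype(np.float32)*1000)
    (ex,ey),r=cv2.minEnclosingCircle(Q[:,:2].astype(np.float32)*1000)
    print(n,len(Q),"mean",Q.mean(0).round(4),"rect",np.round(c,1),np.round(wh,1),round(a,1),"circ",round(ex,1),round(ey,1),round(r,1),"z",np.percentile(Q[:,2],[5,50,95]).round(4))
b=lambda u0,u1,v0,v1:(u>=u0)&(u<u1)&(v>=v0)&(v<v1)
t=b(235,292,228,280)
rep("handletop",t&(z>.115)); rep("foot",t&(z>.018)&(z<.03)); rep("coaster",t&(z>.003)&(z<.012))
j=b(325,395,215,280)
rep("rim",j&(z>.097)&(z<.115)); rep("plate",j&(z>.07)&(z<.096)); rep("plinth",j&(z>.008)&(z<.025))
D=b(235,292,283,325); rep("decoytop",D&(z>.115)); rep("decoy",D&(z>.01))
rep("pink",b(245,282,195,228)&(z>.01))
print("table",np.nanmedian(z[300:330,350:400]))
Q=P[j&(z>.07)&(z<.094)];A=np.c_[Q[:,:2],np.ones(len(Q))];print("plate plane",np.linalg.lstsq(A,Q[:,2],rcond=None)[0])
s=np.load("side.npz");P=s["P"];z=P[...,2]
t=b(225,290,200,280);rep("side handletop",b(243,265,205,260)&(z>.13));rep("side handle",b(243,265,205,260)&(z>.04));rep("side coaster",t&(z>.003)&(z<.012))
rep("side rim",b(315,395,235,320)&(z>.1)&(z<.115))
```

```text
handletop 146 mean [0.5004 0.1587 0.1344] rect [501.4 159.7] [30.5 29.8] 22.6 circ 500.9 159.1 19.0 z [0.1256 0.1348 0.1401]
foot 296 mean [0.4974 0.1554 0.0239] rect [501.8 159.9] [69.5 69.5] 0.9 circ 501.3 160.2 35.7 z [0.0195 0.0239 0.0283]
coaster 924 mean [0.507  0.1486 0.006 ] rect [509.4 152.6] [143.3 157.6] 1.6 circ 510.6 152.7 103.6 z [0.0032 0.0055 0.0103]
rim 225 mean [ 0.5316 -0.1086  0.1043] rect [ 530.2 -106.8] [111.3 113.4] 0.7 circ 530.7 -106.6 57.0 z [0.0987 0.1045 0.109 ]
plate 1032 mean [ 0.5316 -0.1071  0.0849] rect [ 530.3 -105. ] [104.4 110.7] 43.2 circ 529.3 -105.4 55.8 z [0.0784 0.0851 0.0912]
plinth 334 mean [ 0.5085 -0.0917  0.0151] rect [ 538.8 -119.2] [171.3 191.5] 1.7 circ 557.5 -121.3 114.7 z [0.0094 0.0154 0.0208]
decoytop 269 mean [0.3666 0.1505 0.1659] rect [366.4 152. ] [37.  38.3] 1.7 circ 366.7 151.9 24.6 z [0.1404 0.1687 0.173 ]
decoy 913 mean [0.3678 0.1474 0.068 ] rect [367.5 152.7] [91.7 91.3] 84.8 circ 360.3 148.5 54.4 z [0.019  0.026  0.1712]
pink 533 mean [0.6235 0.1487 0.0542] rect [629.7 151.4] [88.  69.6] 2.4 circ 630.8 140.6 46.8 z [0.0132 0.0213 0.1325]
table -0.00019461650883489945
plate plane [0.0045414  0.06248713 0.08911736]
side handletop 108 mean [0.4984 0.1545 0.1354] rect [499.1 155.6] [30.8 29.6] 22.3 circ 499.4 156.6 18.5 z [0.131  0.136  0.1382]
side handle 674 mean [0.4951 0.1511 0.0937] rect [498.7 157.1] [31.5 33.9] 25.2 circ 500.0 156.2 19.7 z [0.046  0.0943 0.1369]
side coaster 862 mean [0.5408 0.1912 0.0058] rect [587.4 267.1] [436.2 181.5] 45.7 circ 588.1 266.4 230.3 z [0.0031 0.0056 0.0097]
side rim 424 mean [ 0.5274 -0.1106  0.104 ] rect [ 529.4 -108.5] [115.1 112.7] 35.4 circ 531.3 -109.4 59.2 z [0.1003 0.1044 0.1072]
```

```bash
cat >> h.py <<'E'
from scipy.spatial.transform import Rotation as Ro
def plan(p,yaw):
    "tool down, tool y at world angle yaw (deg)"
    s=manip.get_state(); R=np.array(s["eef_rot"]); a=np.radians(yaw)
    y=np.array([np.cos(a),np.sin(a),0]); z=np.array([0,0,-1.]); T=np.c_[np.cross(y,z),y,z]
    d=R.T@(np.array(p)-s["position"])/.05; r=np.degrees(Ro.from_matrix(R.T@T).as_rotvec())/5
    print("delta",d.round(3),"rot",r.round(3),"F",np.round(s["ft_force"],2),"t",round(s["clock"],2),"w",round(s["width"],3),"pos",np.round(s["position"],4))
E
python3 -c "
from h import *
plan([.5,.158,.231],22.5)"
```

```text
delta [-8.056e+00 -4.281e+00 -1.000e-03] rot [-1.300e-02  6.000e-03  9.045e+00] F [-0.13 -0.06  1.14] t 0.1 w 0.999 pos [0.2084 0.5088 0.2307]
```

Request:
{"api": "arm_command", "payload": {"deltas": [-8.05,-4.28,0,0,0,9.05,1,-8.05,-4.28,0,0,0,9.05,1,-8.05,-4.28,0,0,0,9.05,1,-8.05,-4.28,0,0,0,9.05,1,-8.05,-4.28,0,0,0,9.05,1,-8.05,-4.28,0,0,0,9.05,1,-8.05,-4.28,0,0,0,9.05,1,-8.05,-4.28,0,0,0,9.05,1,-8.05,-4.28,0,0,0,9.05,1,-8.05,-4.28,0,0,0,9.05,1]}}

```text
clock: 1.35
position: [0.4992, 0.1592, 0.2312]
eef_rot: [[-0.383, 0.924, -0.0], [0.924, 0.383, 0.0], [0.0, -0.0, -1.0]]
ft_force: [0.4, 0.0, 0.3]
width: 1.005
grasp_force: 0.0
```

Run:
```python
from h import *
rgb,P=cloud("wrist"); save("w1",rgb); np.savez("w1",rgb=rgb,P=P)
plan([.5,.158,.087],22.5)
z=P[...,2]
for n,a,b in(("top",.12,.15),("foot",.019,.03)):
    m=(z>a)&(z<b)&(np.hypot(P[...,0]-.5,P[...,1]-.158)<.045);Q=P[m]
    if len(Q): print(n,len(Q),np.median(Q,0).round(4),cv2.minAreaRect(Q[:,:2].astype(np.float32)*1000),cv2.minEnclosingCircle(Q[:,:2].astype(np.float32)*1000))
```

```text
delta [-0.034  0.005  2.887] rot [-0.001 -0.003  0.012] F [-0.41  0.63 -0.14] t 1.4 w 1.003 pos [0.4991 0.1594 0.2314]
top 1705 [0.5002 0.1627 0.135 ] ((501.16162109375, 160.5897216796875), (29.63205337524414, 30.048236846923828), 22.5802001953125) ((501.1125793457031, 160.4125518798828), 19.277555465698242)
foot 2086 [0.4907 0.1731 0.0234] ((499.5061340332031, 163.99671936035156), (70.72730255126953, 62.28681182861328), 23.856016159057617) ((501.1130065917969, 160.23129272460938), 35.77082443237305)
```

View pics/w1.png

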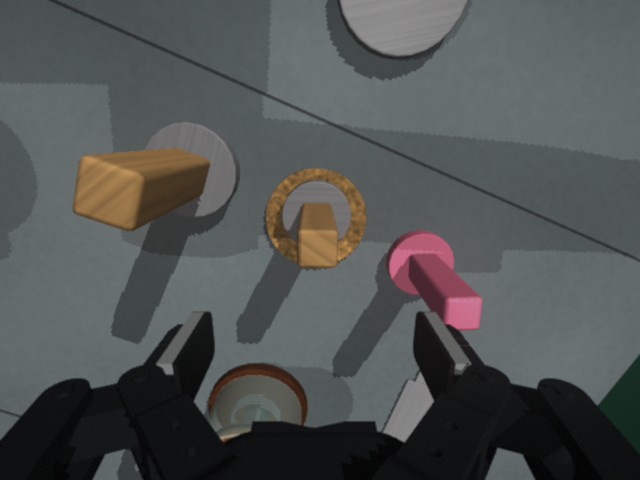

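The wrist view shows the tamper's handle top at (318,250), with the foot centred on the cork ring at (316,217). The decoy is to the left and the pink one to the right. The handle measures (0.501, 0.160) with a yaw of 22.6°, and the sizes match.

Run:
```python
from h import *
D=np.load("w1.npz");P=D["P"];c=D["rgb"].astype(int);z=P[...,2]
m=(z>.002)&(z<.012)&(np.hypot(P[...,0]-.5,P[...,1]-.16)<.075)&(c[...,0]-c[...,2]>50)
print(m.sum(),cv2.minEnclosingCircle(P[m][:,:2].astype(np.float32)*1000), cv2.fitEllipse(cv2.convexHull(P[m][:,:2].astype(np.float32)*1000)))
plan([.5011,.1604,.087],22.5)
```

```text
2653 ((504.0817565917969, 152.77545166015625), 54.614166259765625) ((503.8742980957031, 152.88792419433594), (108.00733947753906, 108.51513671875), 42.392852783203125)
delta [2.000e-03 4.400e-02 2.887e+00] rot [-0.001 -0.003  0.012] F [-0.41  0.63 -0.14] t 1.4 w 1.003 pos [0.4991 0.1594 0.2314]
```

Request:
{"api": "arm_command", "payload": {"deltas": [0,0.04,1.0,0,0,0,1,0,0.04,2.0,0,0,0,1,0,0.04,2.88,0,0,0,1,0,0.04,2.88,0,0,0,1,0,0.04,2.88,0,0,0,0,0,0.04,2.88,0,0,0,0,0,0.04,2.88,0,0,0,0,0,0.04,2.88,0,0,0,0,0,0.04,2.88,0,0,0,0,0,0.04,2.88,0,0,0,0], "squeeze": 80}}

```text
clock: 2.65
position: [0.5022, 0.1593, 0.0889]
eef_rot: [[-0.382, 0.924, 0.002], [0.924, 0.382, 0.001], [-0.0, 0.002, -1.0]]
ft_force: [-3.2, -1.5, 6.4]
width: 0.342
grasp_force: 79.8
```

```bash
python3 -c "
from h import *
plan([.5011,.1604,.087],22.5)"
```

```text
delta [ 0.03  -0.012  0.037] rot [ 0.024  0.    -0.007] F [-3.21 -1.54  6.42] t 2.65 w 0.342 pos [0.5022 0.1593 0.0889]
```

Request:
{"api": "arm_command", "payload": {"deltas": [0,0,-0.4,0,0,0,0,0,0,-1.2,0,0,0,0,0,0,-2.0,0,0,0,0,0,0,-2.8,0,0,0,0,0,0,-2.8,0,0,0,0,0,0,-2.8,0,0,0,0]}}

```text
clock: 3.4
position: [0.5015, 0.159, 0.226]
eef_rot: [[-0.382, 0.924, -0.002], [0.924, 0.382, -0.0], [0.0, -0.002, -1.0]]
ft_force: [0.4, -0.1, -4.1]
width: 0.34
grasp_force: 80.1
```

Run:
```python
from h import *
plan([.530,-.107,.230],22.5)
rgb,P=cloud("side"); z=P[...,2]
m=(z>.05)&(np.hypot(P[...,0]-.503,P[...,1]-.16)<.06);Q=P[m];print(np.percentile(Q[:,2],[0,1,5,50]).round(4))
for lo in np.arange(.14,.23,.02):
    q=Q[(Q[:,2]>lo)&(Q[:,2]<lo+.02)]
    print(lo.round(3),len(q),q[:,:2].mean(0).round(4) if len(q) else "")
s=manip.get_state();print(np.round(s["wrist_torque"],3))
save("s2",rgb[100:400,100:500])
```

```text
delta [-5.134 -1.506 -0.079] rot [-0.018 -0.001 -0.006] F [ 0.38 -0.14 -4.07] t 3.4 w 0.34 pos [0.5015 0.159  0.226 ]
[0.1435 0.1511 0.1628 0.4377]
0.14 204 [0.4828 0.1381]
0.16 338 [0.4943 0.1497]
0.18 148 [0.4938 0.1503]
0.2 147 [0.4936 0.1505]
0.22 134 [0.4941 0.1465]
[-0.018 -0.003  0.012]
```

View pics/s2.png

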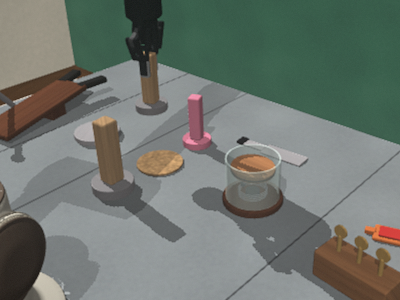

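The side crop shows the tamper held plumb in the gripper at (150,80), with the bare coaster at (160,162) and the jar at (252,180). Next I'll carry it over the jar.

Request:
{"api": "arm_command", "payload": {"deltas": [-0.5,-0.15,-0.08,0,0,0,0,-1.3,-0.38,-0.08,0,0,0,0,-2.1,-0.61,-0.08,0,0,0,0,-2.9,-0.85,-0.08,0,0,0,0,-3.7,-1.08,-0.08,0,0,0,0,-4.4,-1.29,-0.08,0,0,0,0,-4.9,-1.44,-0.08,0,0,0,0,-5.13,-1.5,-0.08,0,0,0,0,-5.13,-1.5,-0.08,0,0,0,0,-5.13,-1.5,-0.08,0,0,0,0]}}

```text
clock: 4.7
position: [0.5303, -0.1057, 0.2309]
eef_rot: [[-0.383, 0.924, -0.001], [0.924, 0.383, 0.0], [0.001, -0.0, -1.0]]
ft_force: [0.9, -0.2, -4.2]
width: 0.338
grasp_force: 79.9
```

Run:
```python
from h import *
plan([.530,-.107,.230],22.5)
for n in ("side","wrist"):
    rgb,P=cloud(n); z=P[...,2]; save("j"+n,rgb); np.savez("j"+n,rgb=rgb,P=P)
    m=(z>.099)&(z<.110)&(np.hypot(P[...,0]-.53,P[...,1]+.107)<.065);Q=P[m][:,:2].astype(np.float32)*1000
    if len(Q)>5: print(n,"rim",len(Q),cv2.fitEllipse(cv2.convexHull(Q)))
    m=(z>.14)&(z<.166)&(np.hypot(P[...,0]-.53,P[...,1]+.107)<.05);Q=P[m][:,:2].astype(np.float32)*1000
    if len(Q)>5: print(n,"foot",len(Q),cv2.minEnclosingCircle(Q),np.nanpercentile(P[m][:,2],[1,99]))
rgb,P=cloud("side");c=rgb.astype(int);z=P[...,2]
m=(z>.002)&(z<.012)&(np.hypot(P[...,0]-.503,P[...,1]-.155)<.075)&(c[...,0]-c[...,2]>40);Q=P[m][:,:2].astype(np.float32)*1000
print("coaster",len(Q),cv2.minEnclosingCircle(Q),cv2.fitEllipse(cv2.convexHull(Q)))
```

```text
delta [-0.021 -0.015  0.019] rot [-0.005 -0.007  0.003] F [ 0.86 -0.21 -4.16] t 4.7 w 0.338 pos [ 0.5303 -0.1057  0.2309]
side rim 411 ((530.100341796875, -108.4341812133789), (113.2360610961914, 115.57498168945312), 112.01590728759766)
side foot 315 ((528.1682739257812, -108.66067504882812), 37.11850357055664) [0.1493991  0.16596308]
wrist rim 1655 ((530.5285034179688, -106.3596420288086), (112.90489959716797, 113.21072387695312), 98.38048553466797)
wrist foot 3802 ((529.2598876953125, -104.29278564453125), 35.808197021484375) [0.15187192 0.1659865 ]
coaster 897 ((500.2793884277344, 152.1526641845703), 57.444725036621094) ((502.4799499511719, 151.45303344726562), (107.43033599853516, 112.85720825195312), 158.8543243408203)
```

View pics/jwrist.png

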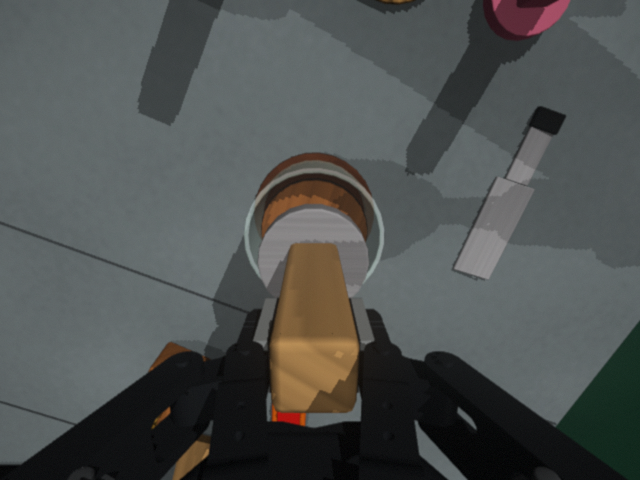

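View pics/jside.png

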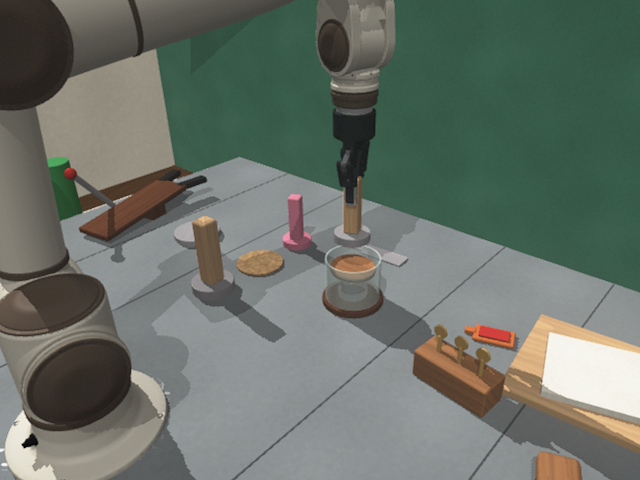

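Both cameras agree: the foot is about 2 mm off the jar's centre, over the cocked plate at (355,265) in the side view. I'll correct that and lower it to just above the plate.

Request:
{"api": "arm_command", "payload": {"deltas": [-0.03,0,0.2,0,0,0,0,-0.03,0,0.5,0,0,0,0,-0.03,0,0.8,0,0,0,0,-0.03,0,1.0,0,0,0,0,-0.03,0,1.1,0,0,0,0,-0.03,0,1.1,0,0,0,0]}}

```text
clock: 5.6
position: [0.5309, -0.108, 0.1761]
eef_rot: [[-0.382, 0.924, -0.0], [0.924, 0.382, 0.0], [0.0, -0.0, -1.0]]
ft_force: [-0.5, 0.0, -4.0]
width: 0.339
grasp_force: 79.9
```

Request:
{"api": "arm_command", "payload": {"deltas": [0,0,0.04,0,0,0,0,0,0,0.08,0,0,0,0,0,0,0.12,0,0,0,0,0,0,0.16,0,0,0,0,0,0,0.2,0,0,0,0,0,0,0.2,0,0,0,0]}}

```text
clock: 6.35
position: [0.5312, -0.1079, 0.167]
eef_rot: [[-0.382, 0.924, 0.001], [0.924, 0.382, -0.0], [-0.0, 0.001, -1.0]]
ft_force: [-1.8, 1.2, 3.6]
width: 0.346
grasp_force: 81.0
```

Request:
{"api": "arm_command", "payload": {"deltas": [0,0,0.06,0,0,0,0,0,0,0.12,0,0,0,0,0,0,0.18,0,0,0,0,0,0,0.24,0,0,0,0,0,0,0.3,0,0,0,0,0,0,0.36,0,0,0,0,0,0,0.36,0,0,0,0]}}

```text
clock: 7.22
position: [0.5305, -0.1081, 0.1475]
eef_rot: [[-0.382, 0.924, -0.002], [0.924, 0.382, -0.0], [0.0, -0.002, -1.0]]
ft_force: [-0.2, 0.1, -3.8]
width: 0.344
grasp_force: 79.9
```

Request:
{"api": "arm_command", "payload": {"deltas": [0,0,0.02,0,0,0,0,0,0,0.04,0,0,0,0,0,0,0.06,0,0,0,0,0,0,0.08,0,0,0,0,0,0,0.08,0,0,0,0]}}

```text
clock: 7.85
position: [0.531, -0.108, 0.1442]
eef_rot: [[-0.382, 0.924, -0.0], [0.924, 0.382, -0.0], [0.0, -0.0, -1.0]]
ft_force: [0.1, -0.7, -3.2]
width: 0.338
grasp_force: 80.0
```

Request:
{"api": "arm_command", "payload": {"deltas": [0,0,0.02,0,0,0,0,0,0,0.04,0,0,0,0,0,0,0.04,0,0,0,0]}}

```text
clock: 8.22
position: [0.5309, -0.108, 0.1422]
eef_rot: [[-0.382, 0.924, -0.0], [0.924, 0.382, 0.0], [0.0, -0.0, -1.0]]
ft_force: [-0.2, 0.3, -2.8]
width: 0.345
grasp_force: 80.0
```

Request:
{"api": "arm_command", "payload": {"deltas": [0,0,0.02,0,0,0,0,0,0,0.04,0,0,0,0,0,0,0.04,0,0,0,0]}}

```text
clock: 8.6
position: [0.531, -0.1079, 0.1402]
eef_rot: [[-0.382, 0.924, -0.0], [0.924, 0.382, 0.0], [0.0, -0.0, -1.0]]
ft_force: [0.3, -0.0, -4.4]
width: 0.345
grasp_force: 80.0
```

Request:
{"api": "arm_command", "payload": {"deltas": [0,0,0.02,0,0,0,0,0,0,0.04,0,0,0,0,0,0,0.04,0,0,0,0]}}

```text
clock: 8.98
position: [0.5311, -0.108, 0.1391]
eef_rot: [[-0.382, 0.924, 0.001], [0.924, 0.382, -0.0], [-0.001, 0.001, -1.0]]
ft_force: [-1.9, -0.1, 4.8]
width: 0.342
grasp_force: 81.0
```

Request:
{"api": "arm_command", "payload": {"deltas": [0,0,0.01,0,0,0,0,0,0,0.01,0,0,0,0]}}

```text
clock: 9.22
position: [0.5312, -0.1081, 0.139]
eef_rot: [[-0.382, 0.924, 0.001], [0.924, 0.382, -0.0], [-0.001, 0.001, -1.0]]
ft_force: [-2.6, 0.2, 8.5]
width: 0.342
grasp_force: 81.6
```

Request:
{"api": "arm_command", "payload": {"deltas": [0,0,0.007,0,0,0,0,0,0,0.007,0,0,0,0,0,0,0.007,0,0,0,0,0,0,0.007,0,0,0,0]}}

```text
clock: 9.72
position: [0.5312, -0.1081, 0.139]
eef_rot: [[-0.382, 0.924, 0.002], [0.924, 0.382, -0.001], [-0.001, 0.001, -1.0]]
ft_force: [-4.3, 0.1, 10.1]
width: 0.343
grasp_force: 81.8
```

Request:
{"api": "arm_command", "payload": {"deltas": [0,0,0,0,0,0,0,0,0,0,0,0,0,0,0,0,0,0,0,0,0,0,0,0,0,0,0,0,0,0,0,0,0,0,0,0,0,0,0,0,0,0]}}

```text
clock: 10.48
position: [0.5312, -0.1081, 0.139]
eef_rot: [[-0.382, 0.924, 0.002], [0.924, 0.382, -0.0], [-0.001, 0.001, -1.0]]
ft_force: [-3.9, 0.2, 9.3]
width: 0.337
grasp_force: 81.8
```

Request:
{"api": "arm_command", "payload": {"deltas": [0,0,-0.04,0,0,0,0,0,0,-0.1,0,0,0,0,0,0,-0.3,0,0,0,0,0,0,-0.7,0,0,0,0,0,0,-1.1,0,0,0,0,0,0,-1.5,0,0,0,0,0,0,-1.85,0,0,0,0,0,0,-1.85,0,0,0,0,0,0,-1.85,0,0,0,0]}}

```text
clock: 11.6
position: [0.5309, -0.1079, 0.2293]
eef_rot: [[-0.382, 0.924, -0.001], [0.924, 0.382, 0.0], [0.0, -0.001, -1.0]]
ft_force: [-0.2, -0.3, -3.9]
width: 0.345
grasp_force: 80.2
```

Run:
```python
from h import *
plan([.504,.153,.230],22.5)
rgb,P=cloud("side"); z=P[...,2]
b=(np.hypot(P[...,0]-.53,P[...,1]+.107)<.046)&(z>.03)&(z<.11)
print(np.histogram(z[b],bins=np.arange(.03,.111,.005)))
c=rgb.astype(int);m=b&(c[...,0]-c[...,2]>40)&(z>.04)&(z<.075);Q=P[m]
Q=Q[np.abs(Q[:,2]-np.median(Q[:,2]))<.008];print(len(Q),np.linalg.lstsq(np.c_[Q[:,:2],np.ones(len(Q))],Q[:,2],rcond=None)[0],np.median(Q,0))
save("s3",rgb[150:330,250:450])
```

```text
delta [ 5.028  1.498 -0.013] rot [-0.007 -0.005 -0.005] F [-0.19 -0.3  -3.91] t 11.6 w 0.345 pos [ 0.5309 -0.1079  0.2293]
(array([  0,   0,   0,   0,   1, 112,   0,   0,   0,   0,   0,   0,   0,
         0,   0,   0]), array([0.03 , 0.035, 0.04 , 0.045, 0.05 , 0.055, 0.06 , 0.065, 0.07 ,
       0.075, 0.08 , 0.085, 0.09 , 0.095, 0.1  , 0.105, 0.11 ]))
79 [-0.05589492 -0.04782669  0.08422649] [ 0.55379424 -0.08539581  0.05720028]
```

View pics/s3.png

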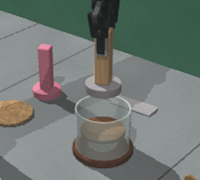

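The side crop shows the plate down, at about (103,130), with its top at z≈0.057 (follower≈0.029). Next I'll carry the tamper back and check the plate's tilt from above once the arm is clear.

Request:
{"api": "arm_command", "payload": {"deltas": [0.5,0.15,0,0,0,0,0,1.3,0.39,0,0,0,0,0,2.1,0.63,0,0,0,0,0,2.9,0.86,0,0,0,0,0,3.7,1.1,0,0,0,0,0,4.4,1.31,0,0,0,0,0,4.8,1.43,0,0,0,0,0,5.02,1.5,0,0,0,0,0,5.02,1.5,0,0,0,0,0,5.02,1.5,0,0,0,0,0]}}

```text
clock: 12.9
position: [0.5044, 0.1519, 0.2298]
eef_rot: [[-0.382, 0.924, -0.0], [0.924, 0.382, -0.0], [-0.0, -0.0, -1.0]]
ft_force: [-0.4, -0.2, -4.2]
width: 0.34
grasp_force: 80.0
```

Run:
```python
from h import *
for n in("top","side"):
    rgb,P=cloud(n); z=P[...,2]
    m=(np.hypot(P[...,0]-.5305,P[...,1]+.107)<.04)&(z>.03)&(z<.08);Q=P[m]
    Q=Q[np.abs(Q[:,2]-np.median(Q[:,2]))<.01];X=np.linalg.lstsq(np.c_[Q[:,:2],np.ones(len(Q))],Q[:,2],rcond=None)[0];print(n,len(Q),X,np.hypot(*X[:2]),np.median(Q,0))
rgb,P=cloud("wrist");c=rgb.astype(int);z=P[...,2]
m=(z>.002)&(z<.012)&(np.hypot(P[...,0]-.503,P[...,1]-.153)<.075)&(c[...,0]-c[...,2]>40);Q=P[m][:,:2].astype(np.float32)*1000
print("coaster",len(Q),cv2.minEnclosingCircle(Q))
m=(z>.14)&(z<.166)&(np.hypot(P[...,0]-.504,P[...,1]-.153)<.05);Q=P[m][:,:2].astype(np.float32)*1000
print("foot",len(Q),cv2.minEnclosingCircle(Q))
plan([.504,.153,.0885],22.5)
```

```text
top 677 [-0.00472785  0.01070937  0.05992651] 0.011706541210581475 [ 0.53059094 -0.10666935  0.05622184]
side 77 [-0.03003616 -0.00658837  0.07343219] 0.030750243699591163 [ 0.55484959 -0.08680589  0.05737052]
coaster 4222 ((503.8695068359375, 152.92877197265625), 54.63084030151367)
foot 5475 ((503.50677490234375, 153.2400665283203), 35.89069747924805)
delta [ 2.50e-02 -1.00e-03  2.83e+00] rot [ 0.001  0.001 -0.018] F [-0.51  0.45 -4.39] t 13.05 w 0.34 pos [0.5045 0.1519 0.23  ]
```

The plate is level (0.012 rad) and the foot is centred over the coaster, so I'll lower the tamper.

Request:
{"api": "arm_command", "payload": {"deltas": [0,0,0.5,0,0,0,0,0,0,1.2,0,0,0,0,0,0,1.9,0,0,0,0,0,0,2.4,0,0,0,0,0,0,2.65,0,0,0,0,0,0,2.75,0,0,0,0,0,0,2.78,0,0,0,0,0,0,2.78,0,0,0,0]}}

```text
clock: 14.05
position: [0.5048, 0.1528, 0.0918]
eef_rot: [[-0.382, 0.924, 0.001], [0.924, 0.382, 0.0], [-0.0, 0.001, -1.0]]
ft_force: [-0.8, -0.5, -2.9]
width: 0.343
grasp_force: 79.9
```

Request:
{"api": "arm_command", "payload": {"deltas": [0,0,0.02,0,0,0,0,0,0,0.04,0,0,0,0,0,0,0.04,0,0,0,0]}}

```text
clock: 14.42
position: [0.5044, 0.1527, 0.089]
eef_rot: [[-0.382, 0.924, 0.0], [0.924, 0.382, -0.0], [-0.0, 0.0, -1.0]]
ft_force: [0.4, 0.8, -3.7]
width: 0.346
grasp_force: 80.3
```

Request:
{"api": "arm_command", "payload": {"deltas": [0,0,0.01,0,0,0,0,0,0,0.02,0,0,0,0,0,0,0.02,0,0,0,0]}}

```text
clock: 14.8
position: [0.5044, 0.1526, 0.0889]
eef_rot: [[-0.382, 0.924, 0.001], [0.924, 0.382, 0.0], [-0.0, 0.001, -1.0]]
ft_force: [-2.7, -1.2, 6.1]
width: 0.341
grasp_force: 81.2
```

Request:
{"api": "arm_command", "payload": {"deltas": [0,0,-0.012,0,0,0,0,0,0,-0.012,0,0,0,0.2,0,0,-0.012,0,0,0,0.5,0,0,-0.012,0,0,0,1,0,0,-0.012,0,0,0,1,0,0,-0.012,0,0,0,1,0,0,-0.012,0,0,0,1,0,0,-0.012,0,0,0,1]}}

```text
clock: 15.8
position: [0.5044, 0.1527, 0.0885]
eef_rot: [[-0.382, 0.924, 0.0], [0.924, 0.382, 0.0], [0.0, 0.0, -1.0]]
ft_force: [0.5, -0.2, -0.1]
width: 1.0
grasp_force: 0.0
```

Request:
{"api": "arm_command", "payload": {"deltas": [0,0,-0.5,0,0,0,1,0,0,-1,0,0,0,1,0,0,-2,0,0,0,1,0,0,-3,0,0,0,1,0,0,-3,0,0,0,1,0,0,-3,0,0,0,1]}}

```text
clock: 16.55
position: [0.5044, 0.1527, 0.2381]
eef_rot: [[-0.382, 0.924, -0.0], [0.924, 0.382, -0.0], [0.0, -0.0, -1.0]]
ft_force: [-0.2, 0.9, -0.2]
width: 1.0
grasp_force: 0.0
```

Run:
```python
from h import *
plan([.504,.153,.23],22.5)
rgb,P=cloud("wrist");z=P[...,2]
for n,a,b in(("top",.12,.15),("foot",.019,.03)):
    m=(z>a)&(z<b)&(np.hypot(P[...,0]-.504,P[...,1]-.153)<.045);Q=P[m];print(n,len(Q),np.median(Q[:,2]),cv2.minEnclosingCircle(Q[:,:2].astype(np.float32)*1000))
rgb,P=cloud("top");z=P[...,2];m=(np.hypot(P[...,0]-.5305,P[...,1]+.107)<.04)&(z>.03)&(z<.1);print("plate",np.median(z[m]))
rgb,P=cloud("side");save("s4",rgb)
```

```text
delta [ 0.009 -0.004  0.161] rot [-0.004 -0.    -0.005] F [-0.21  0.9  -0.23] t 16.55 w 1.0 pos [0.5044 0.1527 0.2381]
top 1607 0.13507250643597365 ((503.4144592285156, 153.51751708984375), 19.40338134765625)
foot 2031 0.023396238459052587 ((503.4598083496094, 153.4791717529297), 35.82794189453125)
plate 0.0563329418213766
```

View pics/s4.png

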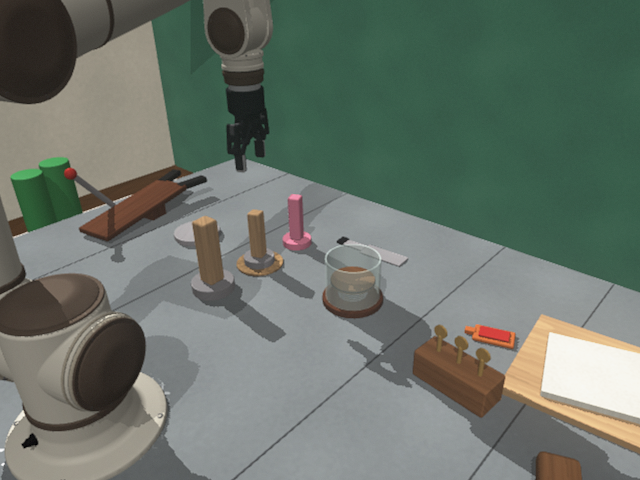

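The tamper stands upright and centred on the coaster at (258,245). The plate is down in the jar at (353,280), and the bystanders haven't moved.

```bash
python3 -c "
from h import *
print(workorder.finish_job())"
```

```text
the job is handed in; nothing more can be done
None
```

The job is handed in (no verdict shown): the plate was pressed to its stop at about 29 mm with roughly 14 N for a second and stayed down level, and the tamper is released, upright within about 1 mm of the coaster's centre, with the bystanders untouched.

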